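# Two-stop plunger check on a bench pipette

## Task

Set the plain white trough (the one without partitions) flat on the bench under the eight nozzles of the clamped pipette, lengthwise along the nozzle row and centred so that all eight nozzles are over its opening, and let go of it. Then press the pipette's plunger down to its first stop only and keep it there for a good second, and only after that press on, fully down to the second stop, so that the trailing pointer is carried along. Finally let the plunger come all the way up and step clear, leaving everything else on the bench where it stands.

Things in the scene. Friction and masses are not known exactly. Their poses are not given: they have to be found in the camera images.
- stand: Fixed stand holding a grey eight-channel pipette. Origin on the bench straight below the middle of the nozzle row; x level, from nozzles to column, y level along the row, z up. Going up from the nozzles the pipette leans 35 degrees from vertical towards -x. Base plate 150 x 150 x 18 mm, x 60 to 210 mm; column 16 mm thick at x = 110 mm, 380 mm high. The bench under the nozzles is bare.
- nozzle_row (a point): Middle of the row of eight nozzle tips, 65 mm above the bench. The row is 71 mm long over all, along the stand's y. The pipette's manifold (84 mm along y, 28 mm thick) begins 30 mm up the leaning axis. Axes as the stand's.
- plunger_top (a point): Centre of the pressing face of the plunger's round grey cap (30 mm diameter, 10 mm thick), 262 mm above the bench when up; moves with the plunger. Its z axis points out of the cap along the plunger's axis (35 degrees from vertical, up and towards the stand's -x); press along -z. Its y axis is the stand's y.
- plunger (a joint): First stage of the plunger: 0 m when up, 0.010 m at the first stop, where it stops firmly. Sprung: about 2 N to start it, 4 N at the first stop; it comes back by itself.
- overtravel (a joint): Second stage: 0 m until the plunger is pushed on beyond the first stop, 0.006 m at the second (hard) stop. Sprung and preloaded: nothing moves until about 14 N, 17 N at the second stop; it comes back by itself. Total stroke of the cap is the sum of both stages, 16 mm.
- pointer (a joint): Small black trailing pointer on the pipette's +y side. 0 m at the start; the second stage carries it along (to about 0.005 m at the second stop) and it stays where it was pushed. Not to be touched.
- trough_well (a point): Centre, half-way up (17.5 mm above the bench), of the well of the plain open trough: white plastic, about 150 g, one undivided space. Well 112 x 52 mm outside, 104 x 44 mm inside, 35 mm high, walls 4 mm. x runs along the trough's length away from the grip, y across, z up.
- trough_grip (a point): Point to grasp on the plain trough: in its upright grip fin, 106 mm from the well's centre along the trough's -x, 70 mm above the bench. The fin is 14 mm thick (across, y), 26 mm long (x), its top 88 mm above the bench; a flat tongue 30 mm wide and 6 mm thick joins it to the well. Axes as trough_well.
- comb_trough_well (a point): Same point of a second white trough, same size and fin, but with its well divided by seven partitions. Not wanted; leave it.
- comb_trough_grip (a point): The same point on the fin of the divided trough (as trough_grip).
- vial: Corked glass vial, 24 mm diameter, 48 mm high, origin under its centre. Bystander.
- stopper: Loose cork stopper, 26 mm diameter, 26 mm high, origin under its centre. Bystander.
- lamp_edge (a point): Middle of the lower front edge of the lamp head over the plunger, 337 mm above the bench, 75 mm above the cap. The head goes from here 45 mm along the stand's +x, 40 mm wide (y), 28 mm tall. It bars a press from straight above but leaves 50 mm free beside the plunger's axis. Axes as the stand's.
Things that resemble listed ones, but are neither listed nor needed, are in the scene too. What is shaped like the part that bears trough_well but purple or red is not meant.

How it is judged (in metres and radians):
On the way, in this order (a step that is already met when the one before it is completed fails the run):
1. the plain trough stands on the bench under the nozzle row, let go (x of trough_well in the frame of stand between -0.015 and 0.015 m and y of trough_well in the frame of stand between -0.015 and 0.015 m and height (world z) of trough_well below 0.0205 m and angle between trough_well's own z axis and vertical below 0.08 rad and angle between the x axis of trough_well and the y axis of stand, either way round below 0.15 rad and contact force between the fingers and trough below 0.1 N), for 0.2 s.
2. the plunger is held at its first stop (first stage at least 8.5 mm down, second stage less than 2 mm) (value of joint plunger above 0.0085 m and value of joint overtravel below 0.002 m), for 0.9 s.
3. the plunger has been pressed to the second stop: the trailing pointer has been carried more than 4 mm (value of joint pointer above 0.004 m), for 0.05 s.
At the end, for the whole second after the job is handed in: Plain trough flat on the bench, released, its well's centre within 15 mm of the nozzle row's middle along and across, lengthwise within 0.15 rad; plunger fully up again (both stages within 1.5 mm); trailing pointer left more than 4 mm down (all of step 1 and linear speed of trough below 0.02 m/s and value of joint each of plunger, overtravel below 0.0015 m and value of joint pointer above 0.004 m); the robot touches nothing.
It fails at once if the divided trough is moved by more than 30 mm (distance of comb_trough_well from where it was at the start of the episode above 0.03 m).
It fails at once if a bystander on the bench (vial, stopper, tip box, tube rack, bottle, beaker, marker) is moved by more than 30 mm (distance of any of vial, stopper, tip_box, tube_rack, wash_bottle, beaker, marker from where it was at the start of the episode above 0.03 m).
It also fails if it takes over 66 s, if anything falls off the work surface, if the arm or the gripper's body presses on something with over 40 N, if the wrist force passes 120 N, or if a joint passes its speed limit or range.

## Robot

A 6-joint arm with a two-finger parallel gripper is mounted at the origin on the work surface. World frame = base frame: x ahead of the robot, y to its left, z up, the work surface at z = 0. Lengths are in m, angles in degrees, forces in N, time in s.
With the tool pointing down it reaches from about 0.25 to 0.775 m from the base axis. Payload 4 kg.
Tool frame: the origin (TCP) lies at the very end of the fingers, on their centre line; the grasp point (between the pads) lies 19 mm behind it; z points along the fingers, y is the line along which they close (so a half turn about z gives the same grasp; the last joint's range is limited). The gripper opens to 94 mm and grips with 3 to 60 N. Pads are 16 mm wide; open, the fingers measure 119 mm over their backs; the gripper's body (75 mm by 177 mm) begins 78 mm behind the grasp point.
Start: joints at [69.15, 4.996, 78.535, -0, 96.463, -5.907], TCP at [0.142, 0.531, 0.206] pointing down, gripper open.
Joint ranges: [-177.83, 177.83], [-43.37, 116.18], [15.69, 146.23], [-61.86, 241.86], [9.47, 152.12], [-147.06, 147.06]. Speed limits (degrees/s): [159.86, 159.86, 180, 180, 180, 180].

## Interface

Orientations are given as a 3x3 rotation matrix whose columns are the frame's x, y, z axes.
In Python, from plant import * gives the robot as it stands. The module is installed in compiled form; this text tells all that it offers.
- The arm moves only by the tool arm_command, never from a script. Its argument "targets" is a list that holds one entry, the list of rows, each a list of 5 numbers: the opening, from 0 (shut) to 1 (fully open), then the shift along the tool's x, y, z in cm, then the turn about the tool's z in rad. A call has exactly 10 rows; each row is the pose to reach, as a shift and turn from the pose commanded when the call began, along the tool's axes at that moment; what a row does not reach only later rows make up. A row lasts 1/12 s, in which the tool goes at most 41.7 mm and 7.16 degrees, less where a joint would pass 70% of its speed; a pose out of reach is approached as far as the arm can. A call with a gripper value outside its range is refused whole. The fingers move at their own pace and stop on an object; "force" is the grip in N (left out, the last holds). Time passes only in rows, so rows that repeat a pose let the fingers close, or fill a call up. It gives the time, the measured TCP pose, the force, the opening and the grip force at its end, in the units of the state.
- read_state(): the state, without advancing time (a new reading comes with each control period).
- grab_frame(name): name is "scene" or "side" or "wrist"; returns a dict with "image" (384x512x3 uint8, blue, green, red), "range_z" (384x512 float32, m along the optical axis (not along the pixel's ray), 0 where there is no reading), "K" (3x3 intrinsics, pixels), "R" (3x3) and "t" (3): a world point X has camera coordinates R X + t; the wrist camera has in their place "T_tool_cam" (4x4, takes a point from camera to tool coordinates, whose origin is the TCP and whose axes are the flange's). Camera axes: x right, y down, z forward; pixel columns grow to the right and rows downward; lengths in m; the calibration is good to about 2 mm. A picture is of the moment at which its call begins: read the wrist's pose just before it.
- sign_off(): hands the job in; it is judged then, once.
The state is a dict: "t": time; "joint_positions": joint angles; "qvel": joint speeds; "joint_efforts": joint torques, N m; "tool_pos": TCP position; "tcp_rot": TCP orientation; "contact_force": force on the tool from outside, world axes, zero at the start; "moment": the same for the moment, N m; "grip_width": opening from 0.0 (shut) to 1.0 (fully open); "grip_force": force on a finger pad.
Only numpy, scipy, OpenCV 4.12 (cv2) and the standard library are available. Lean on these libraries where they do the work, as an engineer would, in place of code of your own. Each camera call takes 0.05 s, during which the arm holds its last target. There are 200 camera calls.

## Working session

There is one attempt and no reset: what is moved stays moved. The work goes in short steps, Python scripts to look and compute and a tool call to move; the robot and the scene stay as the last step left them, time stands still between calls to the robot, and variables do not carry over. Pictures are saved under pics/ and viewed, at most 10 in all, crops included, and the job is handed in when it is done.

Besides the shell and the picture viewer there is one more tool, called after "Call:" by a JSON object that holds its "name" and its "arguments", one argument or row to a line. arm_command: Moves the arm, as the interface text tells. Its arguments: {"type":"object","properties":{"targets":{"type":"array"},"force":{"type":"number"}},"required":["targets"]}

```bash
mkdir -p pics
cat > h.py <<'E'
from plant import *
import numpy as np, cv2, pickle
def grab(n,fn=None):
    f=grab_frame(n)
    if fn: cv2.imwrite('pics/'+fn,f['image']); pickle.dump(f,open('pics/'+fn+'.pkl','wb'))
    return f
def load(fn): return pickle.load(open('pics/'+fn+'.pkl','rb'))
def world(f,u,v,z=None,s=None):
    K=f['K']; r=np.linalg.inv(K)@np.array([u,v,1.])
    if 'R' in f: Rw=f['R'].T; o=-Rw@f['t']
    else:
        T=f['T']; Rw=T[:3,:3]; o=T[:3,3]
    d=Rw@r
    if z is not None: return o+d*(z-o[2])/d[2]
    R=f['range_z'][int(v)-1:int(v)+2,int(u)-1:int(u)+2]; R=R[R>0]
    return o+d*np.median(R)
E
python3 - <<'E'
from h import *
s=read_state(); print(s['t'],s['tool_pos'],np.round(s['tcp_rot'],3))
a=grab('scene','scene0.png');b=grab('side','side0.png')
for f in(a,b): print(-f['R'].T@f['t'],f['R'][2])
cv2.imwrite('pics/both0.png',cv2.resize(np.vstack([a['image'],b['image']]),None,fx=.78,fy=.78))
E
```

```text
0.0 [0.14162193 0.53089445 0.20431679] [[-0.966  0.258 -0.001]
 [ 0.258  0.966 -0.002]
 [ 0.    -0.002 -1.   ]]
[1.53398496 0.31917661 0.95814496] [-0.78138536 -0.28979293 -0.55268163]
[0.23995483 0.75189121 1.27387271] [ 0.19737788 -0.58763251 -0.78468465]
```

View pics/scene0.png

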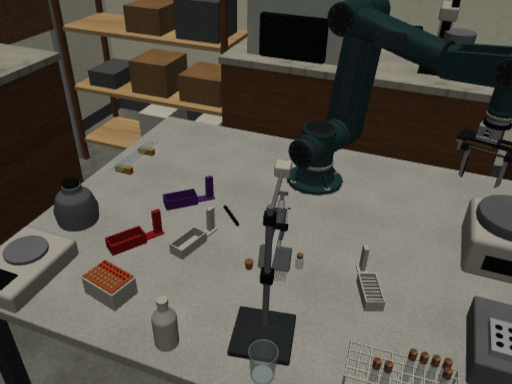

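View pics/side0.png

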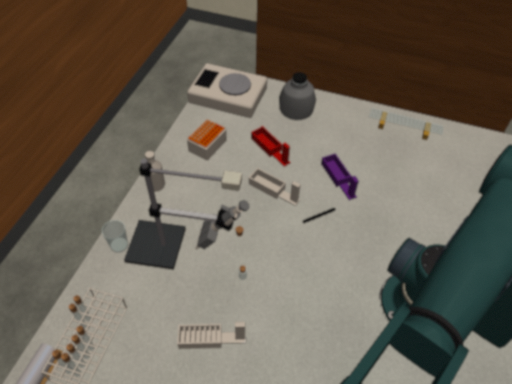

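The candidates for the wanted trough in the scene view are white plain (190,243), white divided (370,290), red (127,240) and purple (183,199). In the side view they are at (268,183), (205,335), (270,145) and (338,175). I choose the white undivided one, and will check it in a close crop together with the pipette.

Run:
```python
from h import *
a=load('scene0.png')['image'];b=load('side0.png')['image']
A=cv2.resize(a[150:350,160:320],None,fx=3,fy=3,interpolation=cv2.INTER_CUBIC)
B=cv2.resize(b[140:270,120:310],None,fx=2.1,fy=2.1,interpolation=cv2.INTER_CUBIC)
B=cv2.resize(b[140:300,140:310],None,fx=3,fy=3,interpolation=cv2.INTER_CUBIC)
cv2.imwrite('pics/cropA.png',A); cv2.imwrite('pics/cropB.png',B)
```

```text
(no output)
```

View pics/cropA.png

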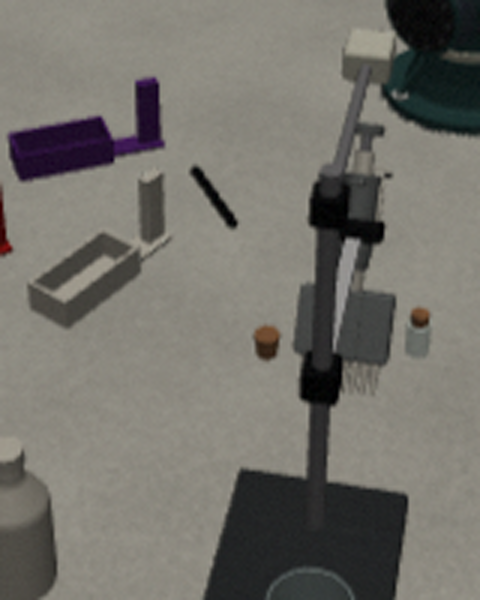

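View pics/cropB.png

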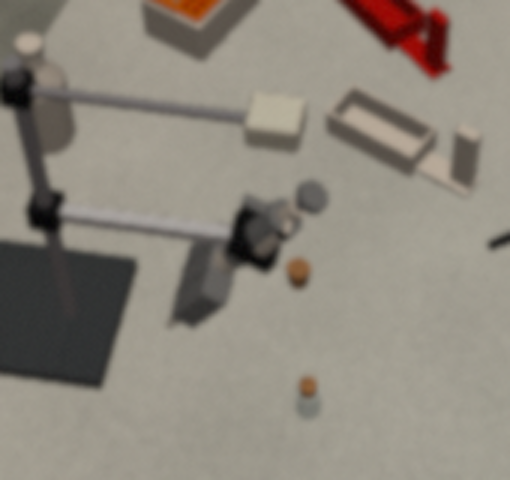

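Crop A shows an open, undivided white well at (85,280) with its fin at (152,175). Crop B shows the same well at (380,130), the fin at (467,130), the cap at (312,197), the lamp at (275,120) and the manifold at (205,285). The choice is confirmed, and next I turn these pixels into positions.

Run:
```python
from h import *
a=load('scene0.png');b=load('side0.png'); np.set_printoptions(precision=4,suppress=True)
A=lambda x,y,z=None:world(a,160+x/3,150+y/3,z)
B=lambda x,y,z=None:world(b,140+x/3,140+y/3,z)
for n,F,pts in(('A',A,[(30,285),(102,233),(140,257),(68,310)]),('B',B,[(327,116),(352,90),(435,135),(408,160)])):
    P=np.array([F(*p,.035) for p in pts]); print(n,P[:,:2].ravel(),P.mean(0),'sides',np.linalg.norm(P-np.roll(P,1,0),axis=1))
print('fin',A(152,173,.088),B(467,130,.088))
print('cap',A(370,130,.262),B(312,197,.262),B(312,197),A(370,130))
print('plate',A(242,470,.018),A(407,495,.018),B(135,262,.018),B(100,385,.018),B(-20,240,.018))
print('nozA',A(375,392,.065),A(345,392,.065),'nozB',B(170,325,.065))
print('lamp B lower front',B(303,125),B(275,110),B(299,150,.337))
print('stopper',A(267,342,.013),B(298,270,.02),'vial',A(418,340,.024),B(308,390,.048))
print('bottle',B(50,110),B(30,45),'beaker',world(b,115,237,.05))
```

```text
A [ 0.5871 -0.2927  0.4839 -0.2648  0.505  -0.2106  0.6064 -0.2397] [ 0.5456 -0.252   0.035 ] sides [0.0564 0.1069 0.0582 0.1055]
B [ 0.5904 -0.2435  0.5772 -0.2884  0.4719 -0.2582  0.4887 -0.2153] [ 0.5321 -0.2514  0.035 ] sides [0.1055 0.0468 0.1095 0.0461]
fin [ 0.4323 -0.2295  0.088 ] [ 0.4328 -0.2328  0.088 ]
cap [0.5195 0.0296 0.262 ] [0.5075 0.0284 0.262 ] [0.5079 0.0273 0.2605] [0.5202 0.0298 0.2625]
plate [ 0.7206 -0.0091  0.018 ] [0.6938 0.1335 0.018 ] [ 0.7129 -0.006   0.018 ] [0.6851 0.1367 0.018 ] [0.8739 0.0233 0.018 ]
nozA [0.6318 0.0819 0.065 ] [0.6418 0.0572 0.065 ] nozB [0.6338 0.0776 0.065 ]
lamp B lower front [0.5165 0.0246 0.3492] [0.5385 0.0294 0.3642] [0.514  0.0408 0.337 ]
stopper [ 0.553  -0.0512  0.013 ] [ 0.5528 -0.0522  0.02  ] vial [0.5063 0.0878 0.024 ] [0.4894 0.0901 0.048 ]
bottle [ 0.8543 -0.1168  0.078 ] [ 0.8761 -0.1372  0.1489] beaker [0.8791 0.1148 0.05  ]
```

Run:
```python
from h import *
np.set_printoptions(precision=3,suppress=True,linewidth=150)
s=read_state(); R=np.array(s['tcp_rot']);p=np.array(s['tool_pos'])
for n in('scene0.png','side0.png'):
    f=load(n); v,u=np.mgrid[:384,:512]; z=f['range_z']; r=np.linalg.inv(f['K'])@np.stack([u,v,1+0*u]).reshape(3,-1)
    X=f['R'].T@((r*z.ravel())-f['t'][:,None]); T=R.T@(X-p[:,None])
    ok=(z.ravel()>0)&(np.linalg.norm(T[:2],axis=0)<.2)&(X[2]>.1); T=T[:,ok]
    for a in np.arange(-.4,.01,.02):
        m=(T[2]>=a)&(T[2]<a+.02)
        if m.sum()>3: print(n,'z %.2f'%a,m.sum(),'x',np.percentile(T[0,m],[2,98]),'y',np.percentile(T[1,m],[2,98]))
f=grab('wrist','wrist0.png'); print(f['T_tool_cam'],f['K'])
```

```text
scene0.png z -0.40 206 x [-0.061  0.057] y [-0.183 -0.011]
scene0.png z -0.38 1010 x [-0.063  0.059] y [-0.192 -0.009]
scene0.png z -0.36 626 x [-0.066  0.053] y [-0.193 -0.001]
scene0.png z -0.34 590 x [-0.065 -0.036] y [-0.192  0.005]
scene0.png z -0.32 500 x [-0.061 -0.037] y [-0.186  0.006]
scene0.png z -0.30 188 x [-0.047 -0.014] y [-0.183  0.014]
scene0.png z -0.28 154 x [-0.039 -0.015] y [-0.033  0.019]
scene0.png z -0.26 165 x [-0.04  -0.015] y [-0.033  0.023]
scene0.png z -0.24 186 x [-0.04  -0.013] y [-0.035  0.029]
scene0.png z -0.22 162 x [-0.04  -0.012] y [-0.031  0.031]
scene0.png z -0.20 226 x [-0.041  0.004] y [-0.039  0.034]
scene0.png z -0.18 110 x [-0.038  0.014] y [-0.041  0.016]
scene0.png z -0.16 206 x [-0.029  0.023] y [-0.085  0.024]
scene0.png z -0.14 485 x [-0.038  0.024] y [-0.086  0.058]
scene0.png z -0.12 265 x [-0.039  0.019] y [-0.078  0.066]
scene0.png z -0.10 38 x [-0.034  0.008] y [-0.079  0.066]
scene0.png z -0.08 66 x [-0.016  0.003] y [-0.06   0.059]
scene0.png z -0.06 61 x [-0.016  0.001] y [-0.059  0.058]
scene0.png z -0.04 60 x [-0.015  0.004] y [-0.06   0.058]
scene0.png z -0.02 53 x [-0.017  0.006] y [-0.059  0.058]
side0.png z -0.40 756 x [-0.053  0.036] y [-0.187 -0.02 ]
side0.png z -0.38 2755 x [-0.041  0.068] y [-0.196 -0.096]
side0.png z -0.36 664 x [-0.034  0.058] y [-0.188 -0.076]
side0.png z -0.34 479 x [-0.032  0.054] y [-0.15  -0.082]
side0.png z -0.32 437 x [-0.031  0.054] y [-0.148 -0.099]
side0.png z -0.30 81 x [-0.021  0.051] y [-0.146 -0.138]
[[-0.001 -0.962 -0.274  0.079]
 [ 1.    -0.001 -0.001 -0.   ]
 [ 0.001 -0.274  0.962 -0.18 ]
 [ 0.     0.     0.     1.   ]] [[271.23    0.    254.048]
 [  0.    271.23  188.248]
 [  0.      0.      1.   ]]
```

Run:
```python
from h import *
np.set_printoptions(precision=4,suppress=True,linewidth=150)
f=load('wrist0.png'); v,u=np.mgrid[:384,:512]; z=f['range_z']
T=f['T_tool_cam']; P=T[:3,:3]@((np.linalg.inv(f['K'])@np.stack([u,v,1+0*u]).reshape(3,-1))*z.ravel())+T[:3,3:]
for a in np.arange(-.1,.02,.01):
    for sg in(-1,1):
        m=(P[2]>=a)&(P[2]<a+.01)&(z.ravel()>0)&(P[1]*sg>0)
        if m.sum()>3: print('z %.2f'%a,sg,m.sum(),'x',np.percentile(P[0,m],[1,50,99]),'y',np.percentile(P[1,m],[1,99]), np.ptp(u.ravel()[m]),v.ravel()[m].min(),v.ravel()[m].max())
```

```text
z -0.10 -1 487 x [-0.0111 -0.0029  0.0332] y [-0.0784 -0.0481] 122 256 361
z -0.10 1 471 x [-0.0109 -0.0026  0.0333] y [0.0477 0.0774] 122 256 354
z -0.09 -1 318 x [-0.0099  0.0089  0.0099] y [-0.059  -0.0483] 34 281 337
z -0.09 1 330 x [-0.0104  0.0087  0.0098] y [0.0479 0.0589] 34 282 337
z -0.08 -1 512 x [-0.0007  0.0089  0.0099] y [-0.0592 -0.047 ] 40 269 290
z -0.08 1 498 x [-0.0007  0.0088  0.0099] y [0.0467 0.0589] 38 269 290
z -0.07 -1 513 x [-0.0068  0.0085  0.0099] y [-0.059  -0.0467] 37 258 290
z -0.07 1 523 x [-0.0065  0.0082  0.0097] y [0.0464 0.0588] 36 258 290
z -0.06 -1 452 x [-0.0081  0.008   0.0097] y [-0.059  -0.0468] 34 248 288
z -0.06 1 446 x [-0.0079  0.0079  0.0096] y [0.0464 0.0588] 33 248 288
z -0.05 -1 356 x [-0.0078  0.0079  0.0096] y [-0.0588 -0.0467] 30 240 277
z -0.05 1 363 x [-0.0082  0.0078  0.0096] y [0.0464 0.0586] 30 240 277
z -0.04 -1 303 x [-0.0078  0.0078  0.0097] y [-0.0587 -0.0468] 27 232 266
z -0.04 1 303 x [-0.0082  0.0076  0.0095] y [0.0466 0.0585] 27 232 267
z -0.03 -1 250 x [-0.0079  0.0079  0.0096] y [-0.0586 -0.0468] 24 225 257
z -0.03 1 240 x [-0.008   0.0078  0.0095] y [0.0465 0.0582] 24 226 257
z -0.02 -1 214 x [-0.0082  0.0078  0.0095] y [-0.0587 -0.0468] 23 220 250
z -0.02 1 216 x [-0.0086  0.0076  0.0095] y [0.0466 0.0583] 23 220 250
z -0.01 -1 140 x [-0.0083  0.0064  0.0095] y [-0.0564 -0.0468] 19 215 242
z -0.01 1 145 x [-0.0083  0.0066  0.0095] y [0.0466 0.057 ] 21 215 242
```

View pics/wrist0.png

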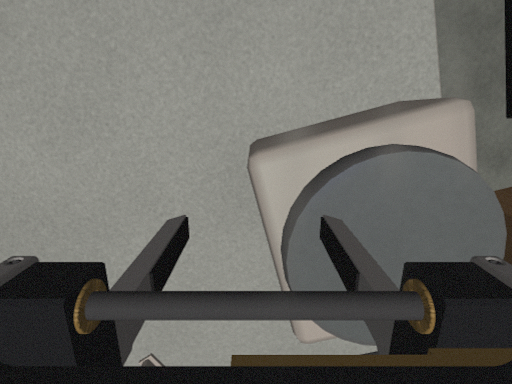

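The body is about ±38 mm in tool x from 97 mm behind the TCP, and the tool cannot tilt. The fingertips therefore can't reach the cap without the body meeting the lamp. The tool's flat −x face can instead push the cap rim sideways and down along the plunger axis, with fingers hanging free. First I check the room for the fin on the +y side and the shape of that face.

Run:
```python
from h import *
np.set_printoptions(precision=3,suppress=True,linewidth=150)
s=read_state(); R=np.array(s['tcp_rot']);p=np.array(s['tool_pos'])
f=load('scene0.png'); v,u=np.mgrid[:384,:512]; z=f['range_z']
def cloud(f):
    z=f['range_z'];r=np.linalg.inv(f['K'])@np.stack([u,v,1+0*u]).reshape(3,-1)
    return (f['R'].T@((r*z.ravel())-f['t'][:,None]))[:,z.ravel()>0]
X=cloud(f);T=R.T@(X-p[:,None])
for a in np.arange(-.24,-.08,.01):
    m=(T[2]>=a)&(T[2]<a+.01)&(abs(T[0])<.1)&(abs(T[1])<.1)
    for lo,hi in((-.09,-.045),(-.045,-.015),(-.015,.015),(.015,.045),(.045,.09)):
        k=m&(T[1]>lo)&(T[1]<hi); print('%5.0f(%d)'%(1e3*np.percentile(T[0,k],10) if k.sum()>2 else 999,k.sum()),end=' ')
    print('z %.2f'%a)
# stand-frame height map of objects
o=np.array([.644,.053]);c=np.array([.9825,.186]);d=np.array([-.186,.9825])
G=np.zeros((14,14))
for n in('scene0.png','side0.png'):
    X=cloud(load(n)); x=(X[:2].T-o)@c; y=(X[:2].T-o)@d
    i=((x+.30)/.03).astype(int); j=((y+.02)/.03).astype(int)
    ok=(x>-.30)&(x<.12)&(y>-.02)&(y<.40)&(X[2]<.5)
    np.maximum.at(G,(j[ok],i[ok]),X[2][ok])
print('rows y from -.02 step .03, cols x from -.30 step .03, mm'); print((G*1000).astype(int))
b=load('side0.png')
print('comb fin',world(b,240,327,.088),world(f,364,248,.088),'well',world(b,200,335,.035),world(f,371,290,.035))
# pipette/lamp heights: elbow of arm
```

```text
999(0)   -32(25)   -39(46)   -32(21)   999(0) z -0.24
  999(0)   -33(27)   -39(40)   -33(26)   999(0) z -0.23
  999(0)   -33(21)   -40(41)   -34(24)   999(0) z -0.22
  999(0)   -31(16)   -36(38)   -26(22)   999(0) z -0.21
  999(0)   -33(37)   -41(49)   -30(45)   999(0) z -0.20
  999(0)   -36(46)   -39(34)   -31(14)   999(0) z -0.19
  999(0)   -35(14)   -37(21)   999(2)   999(0) z -0.18
  999(0)   -25(35)   -24(35)   -22(5)   999(0) z -0.17
  999(0)   -24(33)   -25(43)   -20(4)   999(0) z -0.16
  -28(21)   -27(41)   -27(45)   -22(13)   999(1) z -0.15
  -34(156)   -27(40)   -27(38)   -26(89)   -27(27) z -0.14
  -38(49)   -25(19)   -25(22)   -23(20)   -36(29) z -0.13
  -38(56)   -33(21)   -31(18)   -31(23)   -37(34) z -0.12
  -38(38)   -31(12)   -31(15)   -29(19)   -37(28) z -0.11
  -34(8)   999(0)   999(0)   999(0)   -33(3) z -0.10
  -12(17)   999(0)   999(0)   999(0)   -12(12) z -0.09
rows y from -.02 step .03, cols x from -.30 step .03, mm
[[  5   6   8   6 256 369 369 366 357 358 356 360 358 384]
 [  6   5   6   6   6 365 368 366 188 135  69  23  27 365]
 [  5   6   7   6  45  54   6   5 143 117   6  19  25  22]
 [  6   5   6   4   6  46   6   5   8   5   6  11  19  22]
 [  6   6   8   5   6   6   3   5   6  10   4   8   7   8]
 [  6   5   6   6   6   4   6   4   6   7   7   8   9   4]
 [  5   4   8   6   6   7   5   5   5   8   6   5   4   4]
 [  7   5   6   5   4   5   7   6   6   6   6   6   5   7]
 [  5   6   5   8  90  89  41  39  38  37  33   6   7   6]
 [  5   5   6   7  87  35  41  34  35  38   5   5   4   5]
 [  6   6   6   6   5   5  35  40  37  38   7   7   6   5]
 [  6   5   6   5   6   5   5   5   5   6   5   8   6   7]
 [  6   6   6   5   6   5   5   5   6   6   5   5   7   7]
 [  2   3   2   5   3   2   3   4   5   6   5   5   5   5]]
comb fin [0.431 0.268 0.088] [0.445 0.256 0.088] well [0.529 0.302 0.035] [0.548 0.301 0.035]
```

Run:
```python
from h import *
np.set_printoptions(precision=3,suppress=True,linewidth=150)
s=read_state(); R=np.array(s['tcp_rot']);p=np.array(s['tool_pos']); q=np.radians(s['joint_positions'][0])
e=np.array([np.cos(q),np.sin(q)]);l=np.array([-np.sin(q),np.cos(q)])
v,u=np.mgrid[:384,:512]
C=[]
for n in('scene0.png','side0.png'):
    f=load(n);z=f['range_z'];r=np.linalg.inv(f['K'])@np.stack([u,v,1+0*u]).reshape(3,-1)
    C.append((f['R'].T@((r*z.ravel())-f['t'][:,None]))[:,z.ravel()>0])
X=np.hstack(C); a=e@X[:2]; b=l@X[:2]
print('tcp in plane',e@p[:2],l@p[:2],p[2])
for lo in np.arange(-.2,.75,.05):
    m=(a>lo)&(a<lo+.05)&(abs(b)<.2)&(X[2]>.25)
    if m.sum()>5: print('r %.2f n%d'%(lo,m.sum()),'lat',np.percentile(b[m],[1,99]),'z',np.percentile(X[2,m],[0,1,99,100]))
```

```text
tcp in plane 0.5466626754747754 0.056585564221280575 0.20455821209440203
r -0.05 n638 lat [-0.011  0.127] z [0.25  0.254 0.613 0.627]
r -0.00 n1489 lat [-0.017  0.126] z [0.251 0.254 0.651 0.654]
r 0.05 n3461 lat [-0.015  0.196] z [0.25  0.254 0.649 0.652]
r 0.10 n1298 lat [-0.004  0.076] z [0.544 0.551 0.626 0.628]
r 0.15 n1837 lat [-0.004  0.084] z [0.53  0.544 0.619 0.62 ]
r 0.20 n2513 lat [-0.003  0.108] z [0.525 0.536 0.61  0.613]
r 0.25 n2768 lat [0.    0.108] z [0.514 0.524 0.601 0.604]
r 0.30 n2678 lat [0.005 0.102] z [0.501 0.515 0.592 0.595]
r 0.35 n3357 lat [-0.005  0.11 ] z [0.487 0.507 0.587 0.59 ]
r 0.40 n2431 lat [-0.006  0.111] z [0.499 0.501 0.585 0.588]
r 0.45 n1617 lat [-0.005  0.101] z [0.25  0.261 0.592 0.593]
r 0.50 n1919 lat [-0.009  0.097] z [0.309 0.314 0.596 0.598]
r 0.55 n931 lat [-0.009  0.081] z [0.251 0.264 0.557 0.57 ]
r 0.60 n120 lat [0.024 0.064] z [0.251 0.252 0.344 0.344]
```

Layout found:
- **Stand:** origin ≈(0.644, 0.053), yaw ≈10.7°.
- **Trough:** grip ≈(0.4345, −0.228), yaw ≈−15°. The tool's y axis already fits the fin.
- **Placing:** I will put the fin on the +y side. The area there is clear short of the divided trough, and the forearm stays clear of the lamp.

Now I move above the fin.

Call:
{"name": "arm_command", "arguments": {
  "targets": [
    [[1,-2.4,-3.3,0,0],[1,-4.8,-6.6,0,0],[1,-7.2,-9.9,0,0],[1,-9.6,-13.2,0,0],[1,-12,-16.5,0,0],[1,-14.4,-19.8,0,0],[1,-16.8,-23.1,0,0],[1,-19.2,-26.4,0,0],[1,-21.6,-29.7,0,0],[1,-24,-33,0,0]]
  ]
}}

```text
t: 0.98
tool_pos: [0.2885, 0.149, 0.2054]
tcp_rot: [[-0.966, 0.257, 0.001], [0.257, 0.966, 0.0], [-0.001, 0.001, -1.0]]
contact_force: [1.3, 0.2, 0.4]
grip_width: 0.997
grip_force: 0.0
```

Call:
{"name": "arm_command", "arguments": {
  "targets": [
    [[1,-2.4,-3.3,0,0],[1,-4.8,-6.6,0,0],[1,-7.2,-9.9,0,0],[1,-9.6,-13.2,0,0],[1,-12,-16.5,0,0],[1,-14.4,-19.8,0,0],[1,-16.8,-23.1,0,0],[1,-19.2,-26.4,0,0],[1,-21.6,-29.7,0,0],[1,-24,-32.7,0,0]]
  ]
}}

```text
t: 1.82
tool_pos: [0.4362, -0.2295, 0.205]
tcp_rot: [[-0.966, 0.259, -0.0], [0.259, 0.966, 0.0], [0.0, 0.0, -1.0]]
contact_force: [0.2, 0.7, 0.8]
grip_width: 0.996
grip_force: 0.0
```

```bash
cat >> h.py <<'E'
def wrist(fn):
    s=read_state(); f=grab('wrist'); M=np.eye(4); M[:3,:3]=s['tcp_rot']; M[:3,3]=s['tool_pos']
    f['T']=M@f['T_tool_cam']; f['M']=M
    cv2.imwrite('pics/'+fn,f['image']); pickle.dump(f,open('pics/'+fn+'.pkl','wb')); return f
def wcloud(f):
    v,u=np.mgrid[:384,:512]; z=f['range_z'].ravel(); r=np.linalg.inv(f['K'])@np.stack([u,v,1+0*u]).reshape(3,-1)
    X=f['T'][:3,:3]@(r*z)+f['T'][:3,3:]; return X.reshape(3,384,512)
E
python3 - <<'E'
from h import *
s=read_state(); print(s['t'],s['tool_pos'],np.round(s['joint_positions'],1),np.round(s['tcp_rot'],3)[:,1],s['qvel'])
wrist('w1.png')
E
```

```text
1.8167 [ 0.43615629 -0.22954369  0.20499582] [ -34.4   -2.3   86.     0.    96.3 -109.3] [0.259 0.966 0.   ] [-29.59184888  45.77115956 -43.41339551   0.94719345  -2.88373549
 -29.57974267]
```

View pics/w1.png

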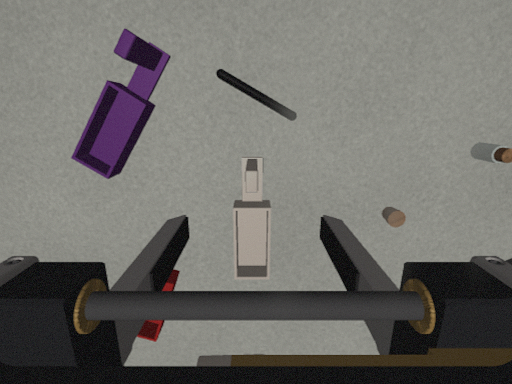

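The wrist view shows the white plain trough at (252,235) with its fin at (252,178), well aligned with the tool. The red and purple troughs are at the left, and the marker, stopper (395,217) and vial (500,153) are clear. Next is the fin and rim fit from the depth.

Run:
```python
from h import *
np.set_printoptions(precision=4,suppress=True)
f=wrist('w2.png'); print(read_state()['qvel'].round(1) if hasattr(read_state()['qvel'],'round') else '')
X=wcloud(f); z=X[2]; near=np.hypot(X[0]-.48,X[1]+.24)<.2
M=f['M']
for n,lo,hi in(('fin',.078,.094),('rim',.030,.039)):
    m=(f['range_z']>0)&(z>lo)&(z<hi)&near
    if n=='rim': m&=(X[0]>.45)&(X[0]<.65)&(X[1]<-.15)
    P=X[:2,m].T.astype(np.float32); r=cv2.minAreaRect(P*1000); print(n,len(P),r,np.median(z[m]))
    T=(P-M[:2,3])@M[:2,:2]; print(' tool xy range',np.percentile(T,[2,98],axis=0))
print(f['M'])
```

```text
[ 3.3 -4.2  3.3  2.4  3.7  2.1]
fin 278 ((432.2113342285156, -231.78414916992188), (12.47461986541748, 24.976146697998047), 74.77133178710938) 0.08833295369408956
 tool xy range [[-0.0054 -0.0045]
 [ 0.019   0.0079]]
rim 769 ((528.4150390625, -312.40997314453125), (173.35342407226562, 116.8293685913086), 83.4173355102539) 0.035476715915104484
 tool xy range [[-0.1697 -0.125 ]
 [-0.0441  0.0273]]
[[-0.9648  0.2629 -0.001   0.4381]
 [ 0.2629  0.9648 -0.0036 -0.2352]
 [ 0.     -0.0037 -1.      0.2032]
 [ 0.      0.      0.      1.    ]]
```

Call:
{"name": "arm_command", "arguments": {
  "targets": [
    [[1,0.7,0.2,1,0],[1,0.7,0.2,3,0],[1,0.7,0.2,5.5,0],[1,0.7,0.2,8,0],[1,0.7,0.2,10.5,0],[1,0.7,0.2,13,0],[1,0.7,0.2,14.5,0],[1,0.7,0.2,15.2,0],[1,0.7,0.2,15.2,0],[0,0.7,0.2,15.2,0]]
  ],
  "force": 30
}}

```text
t: 2.75
tool_pos: [0.4301, -0.2231, 0.054]
tcp_rot: [[-0.966, 0.257, 0.0], [0.257, 0.966, -0.0], [-0.0, 0.0, -1.0]]
contact_force: [0.5, 0.2, 0.7]
grip_width: 0.956
grip_force: 0.0
```

Call:
{"name": "arm_command", "arguments": {
  "targets": [
    [[0,0,0,0,0],[0,0,0,0,0],[0,0,0,0,0],[0,0,0,0,0],[0,0,0,0,0],[0,0,0,0,0],[0,0,0,0,0],[0,0,0,0,0],[0,0,0,-0.5,0],[0,0,0,-1,0]]
  ]
}}

```text
t: 3.58
tool_pos: [0.4296, -0.2233, 0.0634]
tcp_rot: [[-0.966, 0.258, -0.001], [0.258, 0.966, 0.0], [0.001, 0.0, -1.0]]
contact_force: [-0.8, -0.7, 0.0]
grip_width: 0.261
grip_force: 0.2
```

The TCP ended about 8 mm off across the fin, because the earlier reading was taken while the arm was still settling. I open a little, correct, and close again.

Call:
{"name": "arm_command", "arguments": {
  "targets": [
    [[0.5,0,0,0,0],[0.5,0,0,0,0],[0.5,-0.2,-0.3,0.3,0],[0.5,-0.4,-0.6,0.6,0],[0.5,-0.4,-0.6,1.2,0],[0.5,-0.4,-0.6,1.2,0],[0,-0.4,-0.6,1.2,0],[0,-0.4,-0.6,1.2,0],[0,-0.4,-0.6,1.2,0],[0,-0.4,-0.6,1.2,0]]
  ],
  "force": 30
}}

```text
t: 4.42
tool_pos: [0.4324, -0.2302, 0.0516]
tcp_rot: [[-0.966, 0.258, 0.0], [0.258, 0.966, -0.0], [-0.0, 0.0, -1.0]]
contact_force: [0.4, 0.4, -0.9]
grip_width: 0.259
grip_force: 0.0
```

Call:
{"name": "arm_command", "arguments": {
  "targets": [
    [[0,0,0,0,0],[0,0,0,0,0],[0,0,0,0,0],[0,0,0,0,0],[0,0,0,0,0],[0,0,0,0,0],[0,0,0,0,0],[0,0,0,0,0],[0,0,0,0,0],[0,0,0,0,0]]
  ]
}}

```text
t: 5.25
tool_pos: [0.4324, -0.2302, 0.0516]
tcp_rot: [[-0.966, 0.258, 0.0], [0.258, 0.966, 0.0], [-0.0, 0.0, -1.0]]
contact_force: [-0.8, 0.4, 2.2]
grip_width: 0.149
grip_force: 30.0
```

Run:
```python
from h import *
s=read_state(); print(s['t'],s['tool_pos'],s['grip_width'],s['grip_force'],np.round(s['tcp_rot'],3)[:,1])
wrist('w3.png')
```

```text
5.25 [ 0.43237666 -0.23017686  0.0516455 ] 0.1488189958250819 29.96068686246872 [0.258 0.966 0.   ]
```

Call:
{"name": "arm_command", "arguments": {
  "targets": [
    [[0,0,0,-1.5,0],[0,0,0,-4,0],[0,0,0,-7,0],[0,0,0,-10,0],[0,0.8,1,-12,0.1],[0,2,2.3,-12.5,0.21],[0,3.2,3.6,-12.5,0.32],[0,4.4,4.9,-12.5,0.43],[0,5.6,6.2,-12.5,0.54],[0,6.8,7.5,-12.5,0.65]]
  ],
  "force": 45
}}

```text
t: 6.13
tool_pos: [0.3848, -0.1394, 0.1754]
tcp_rot: [[-0.608, 0.794, -0.002], [0.794, 0.608, 0.001], [0.002, -0.001, -1.0]]
contact_force: [-0.4, -0.3, -2.5]
grip_width: 0.15
grip_force: 45.0
```

```bash
cat >> h.py <<'E'
O=np.array([.644,.053]); SC=np.array([.9825,.186]); SD=np.array([-.186,.9825])
def rel(w=None,st=None,yang=None):
    "shift in tool axes (cm) to reach world xy / stand xy; turn rad to make tool y angle yang deg"
    s=read_state(); R=np.array(s['tcp_rot']); p=np.array(s['tool_pos'])
    if st is not None: w=O+st[0]*SC+st[1]*SD
    d=R.T@np.append(np.array(w)-p[:2],0); a=np.degrees(np.arctan2(R[1,1],R[0,1]))
    print('t %.2f'%s['t'],'tcp',p.round(4),'yang %.2f'%a,'grip %.3f %.1f'%(s['grip_width'],s['grip_force']),'shift cm',(d*100).round(2),'turn', None if yang is None else np.radians(a-yang).round(3))
E
python3 -c "
from h import *
rel(w=(.35,-.03),yang=10.7);f=wrist('w4.png')"
```

```text
t 6.13 tcp [ 0.3848 -0.1394  0.1754] yang 37.48 grip 0.150 45.0 shift cm [10.8   3.89  0.02] turn 0.467
```

Call:
{"name": "arm_command", "arguments": {
  "targets": [
    [[0,2.7,1,0,0.1],[0,5.4,2,0,0.2],[0,8.1,3,0,0.3],[0,10.8,4,0,0.4],[0,13.8,6.3,0,0.467],[0,16.8,8.6,0,0.467],[0,19.8,10.9,0,0.467],[0,22.8,13.2,0,0.467],[0,25.8,15.5,0,0.467],[0,29,17.8,0,0.467]]
  ]
}}

```text
t: 7.02
tool_pos: [0.3484, 0.1996, 0.1759]
tcp_rot: [[-0.193, 0.981, 0.0], [0.981, 0.193, -0.0], [-0.001, 0.0, -1.0]]
contact_force: [1.3, -0.4, -1.7]
grip_width: 0.148
grip_force: 45.0
```

```bash
python3 -c "
from h import *
rel(w=(.36,.28),yang=10.7); rel(w=(.60,.285)); rel(st=(.02,.212),yang=10.7)"
```

```text
t 7.02 tcp [0.3484 0.1996 0.1759] yang 11.13 grip 0.148 45.0 shift cm [ 7.67  2.69 -0.  ] turn 0.007
t 7.02 tcp [0.3484 0.1996 0.1759] yang 11.13 grip 0.148 45.0 shift cm [ 3.53 26.33  0.  ] turn None
t 7.02 tcp [0.3484 0.1996 0.1759] yang 11.13 grip 0.148 45.0 shift cm [ 1.1  28.32  0.  ] turn 0.007
```

Call:
{"name": "arm_command", "arguments": {
  "targets": [
    [[0,2.5,0.8,0,0.007],[0,5,2.4,0,0.007],[0,6.8,5,0,0.007],[0,7.2,8.2,0,0.007],[0,7,11.5,0,0.007],[0,6.5,14.8,0,0.007],[0,6,18,0,0.007],[0,5.2,21.2,0,0.007],[0,4.2,24.2,0,0.007],[0,3.5,26.3,0,0.007]]
  ]
}}

```text
t: 7.85
tool_pos: [0.6027, 0.2818, 0.1741]
tcp_rot: [[-0.185, 0.983, -0.001], [0.983, 0.185, -0.001], [-0.001, -0.002, -1.0]]
contact_force: [-0.3, 0.6, -1.4]
grip_width: 0.149
grip_force: 45.0
```

Run:
```python
from h import *
rel(st=(.02,.212),yang=10.7)
# refine stand: plate front edge + nozzles seen from wrist
f=wrist('w5.png'); a=grab('scene','scene5.png');b=grab('side','side5.png')
print(a['image'].shape)
S=np.hstack([cv2.resize(f['image'],None,fx=.78,fy=.78),cv2.resize(b['image'][130:330,120:310],None,fx=1.5,fy=1.5)[:299]])
cv2.imwrite('pics/m5.png',S);print(S.shape)
```

```text
t 7.85 tcp [0.6027 0.2818 0.1741] yang 10.68 grip 0.149 45.0 shift cm [-2.05  1.81 -0.  ] turn -0.0
(384, 512, 3)Traceback (most recent call last):
  File "<stdin>", line 6, in <module>
    return _nx.concatenate(arrs, 1, dtype=dtype, casting=casting)
           ~~~~~~~~~~~~~~~^^^^^^^^^^^^^^^^^^^^^^^^^^^^^^^^^^^^^^^
ValueError: all the input array dimensions except for the concatenation axis must match exactly, but along dimension 0, the array at index 0 has size 300 and the array at index 1 has size 299
```

Run:
```python
from h import *
np.set_printoptions(precision=4,suppress=True,linewidth=140)
f=load('w5.png'); b=load('side5.png')
S=np.hstack([cv2.resize(f['image'],(400,300)),cv2.resize(b['image'][130:330,120:310],(380,300))]); cv2.imwrite('pics/m5.png',S)
X=wcloud(f); ok=f['range_z']>0
def st(P): d=P[:2].T-O; return np.c_[d@SC,d@SD,P[2]]
P=st(X[:,ok]); 
# manifold y-extent and centre along the lean axis, from scene+side+wrist
v,u=np.mgrid[:384,:512]
def cl(f):
    z=f['range_z'].ravel();r=np.linalg.inv(f['K'])@np.stack([u,v,1+0*u]).reshape(3,-1)
    return (f['R'].T@((r*z)-f['t'][:,None]))[:,z>0]
for n,Q in(('wrist',P),('scene',st(cl(load('scene0.png')))),('side',st(cl(load('side0.png'))))):
    # lean-axis coords: s along up axis, n normal (toward +x)
    th=np.radians(35); dz=Q[:,2]-.065
    s=-Q[:,0]*np.sin(th)+dz*np.cos(th); nn=Q[:,0]*np.cos(th)+dz*np.sin(th)
    m=(s>.035)&(s<.07)&(abs(nn)<.03)&(abs(Q[:,1])<.07)
    if m.sum()>10: print(n,'manifold',m.sum(),'n',np.percentile(nn[m],[2,25,50,75,98]),'y',np.percentile(Q[m,1],[1,99]))
    m=(Q[:,2]>.012)&(Q[:,2]<.024)&(abs(Q[:,1])<.12)&(Q[:,0]>.02)&(Q[:,0]<.2)
    if m.sum()>50:
        print(n,'plate',m.sum(),'x',np.percentile(Q[m,0],[.5,2,5]),'y',np.percentile(Q[m,1],[1,99]))
        for y0 in(-.06,-.03,0,.03,.06):
            k=m&(abs(Q[:,1]-y0)<.015); print('   y',y0,k.sum(),np.percentile(Q[k,0],2) if k.sum()>5 else None)
```

```text
wrist plate 894 x [0.1596 0.1626 0.1681] y [-0.074   0.0696]
   y -0.06 172 0.1780764823851391
   y -0.03 271 0.1738984600735592
   y 0 249 0.1739570202197674
   y 0.03 0 None
   y 0.06 197 0.15960281657323724
scene manifold 294 n [0.0047 0.0101 0.0118 0.0134 0.0165] y [-0.0455  0.0374]
scene plate 2173 x [0.0608 0.0639 0.0682] y [-0.0782  0.0684]
   y -0.06 528 0.0640634451321087
   y -0.03 445 0.06398626460402564
   y 0 268 0.0634043493330704
   y 0.03 411 0.06318003380991982
   y 0.06 449 0.06425953475371698
side manifold 171 n [-0.0121  0.0058  0.0111  0.0121  0.0134] y [-0.038   0.0419]
side plate 1855 x [0.0566 0.0587 0.0625] y [-0.0752  0.0717]
   y -0.06 314 0.05750762646009142
   y -0.03 336 0.05913281300400409
   y 0 371 0.05871191027221468
   y 0.03 405 0.05890870397473576
   y 0.06 408 0.05922951211400525
```

View pics/m5.png

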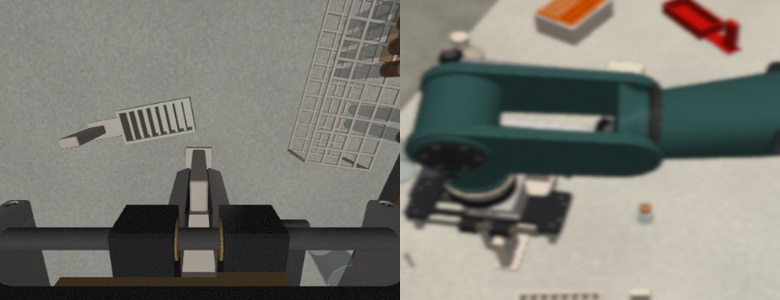

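The left picture shows the held trough coming down between the fingers, with the divided trough's well at (158,118) beside the tongue end at (200,148). The right picture shows the arm over the stand with the lamp free at (540,185). The stand estimate holds, with −2 mm along y. I go to the offset point, lower the trough, then slide it in.

Call:
{"name": "arm_command", "arguments": {
  "targets": [
    [[0,-1.2,0.9,0,0],[0,-2.2,1.8,0,0],[0,-2.2,1.8,0,0],[0,-2.2,1.8,2,0],[0,-2.2,1.8,4.5,0],[0,-2.2,1.8,7,0],[0,-2.2,1.8,9,0],[0,-2.2,1.8,10.5,0],[0,-2.2,1.8,11,0],[0,-2.2,1.8,11,0]]
  ]
}}

```text
t: 8.83
tool_pos: [0.6204, 0.2641, 0.0647]
tcp_rot: [[-0.185, 0.983, -0.004], [0.983, 0.185, -0.001], [-0.0, -0.004, -1.0]]
contact_force: [0.2, -0.3, -2.0]
grip_width: 0.146
grip_force: 45.0
```

```bash
sed -i 's/^O=.*; SC/O=np.array([.6444,.051]); SC/' h.py; python3 -c "
from h import *
rel(st=(0,.106),yang=10.7); print(read_state()['contact_force'])"
```

```text
t 8.83 tcp [0.6204 0.2641 0.0647] yang 10.67 grip 0.146 45.0 shift cm [-1.079e+01 -1.600e+00  1.000e-02] turn -0.001
[ 0.15005048 -0.25447682 -1.99647436]
```

Slide in, then lower.

Call:
{"name": "arm_command", "arguments": {
  "targets": [
    [[0,-0.8,-0.4,0,0],[0,-2.2,-0.8,0,0],[0,-4,-1.2,0,0],[0,-6,-1.6,0,0],[0,-8,-1.6,0,0],[0,-9.6,-1.6,0,0],[0,-10.6,-1.6,0,0],[0,-10.8,-1.6,0,0],[0,-10.8,-1.6,0.4,0],[0,-10.8,-1.6,0.8,0]]
  ]
}}

```text
t: 9.67
tool_pos: [0.6264, 0.1559, 0.0588]
tcp_rot: [[-0.185, 0.983, 0.001], [0.983, 0.185, 0.001], [0.001, 0.001, -1.0]]
contact_force: [-1.2, -0.3, -2.7]
grip_width: 0.151
grip_force: 45.0
```

Call:
{"name": "arm_command", "arguments": {
  "targets": [
    [[0,0,0,0.2,0],[0,0,0,0.4,0],[0,0,0,0.45,0],[0,0,0,0.5,0],[0,0,0,0.5,0],[0,0,0,0.5,0],[0,0,0,0.5,0],[0,0,0,0.5,0],[0,0,0,0.5,0],[0,0,0,0.5,0]]
  ]
}}

```text
t: 10.5
tool_pos: [0.6262, 0.1554, 0.0536]
tcp_rot: [[-0.185, 0.983, 0.0], [0.983, 0.185, 0.0], [0.0, 0.0, -1.0]]
contact_force: [-0.2, -0.4, -2.7]
grip_width: 0.148
grip_force: 45.0
```

Run:
```python
from h import *
rel(st=(0,.106),yang=10.7); print(read_state()['contact_force'])
f=wrist('w6.png');b=grab('side','side6.png');a=grab('scene','scene6.png')
S=np.hstack([cv2.resize(a['image'][190:340,230:340],(440,600),interpolation=cv2.INTER_CUBIC),cv2.resize(f['image'],(360,270)) if 0 else cv2.resize(b['image'][150:300,150:240],(360,600),interpolation=cv2.INTER_CUBIC)]); cv2.imwrite('pics/m6.png',S)
```

```text
t 10.50 tcp [0.6262 0.1554 0.0536] yang 10.65 grip 0.148 45.0 shift cm [ 0.   -0.15 -0.  ] turn -0.001
[-0.18372095 -0.43019133 -2.68868989]
```

View pics/m6.png

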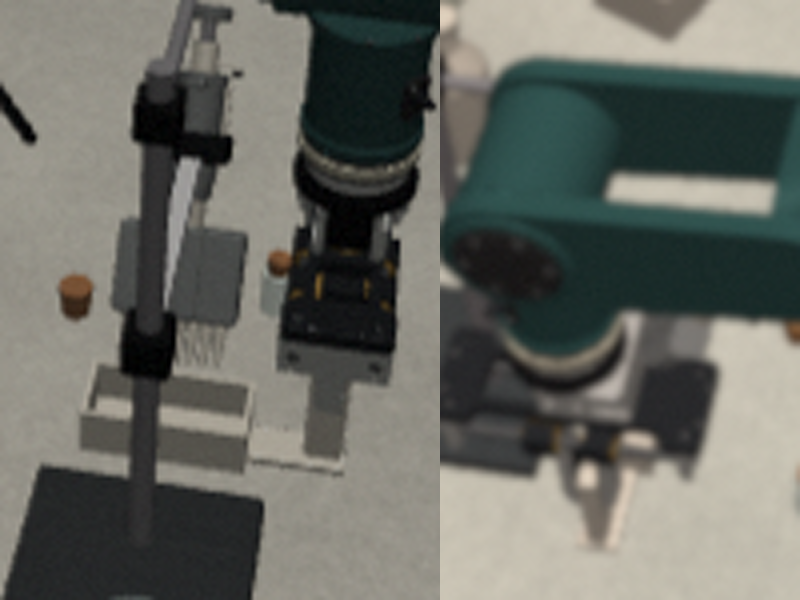

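The left picture shows the trough level under the nozzles (200,340), its well at (165,415) and its fin gripped at (327,410). I measure the well in the stand frame before letting go.

```bash
cat > tr.py <<'E'
from h import *
def trough(fn):
    a=load(fn); v,u=np.mgrid[:384,:512]; z=a['range_z'].ravel(); r=np.linalg.inv(a['K'])@np.stack([u,v,1+0*u]).reshape(3,-1)
    X=a['R'].T@(r*z-a['t'][:,None]); d=X[:2].T-O; x=d@SC; y=d@SD; h=X[2]
    col=a['image'].reshape(-1,3).astype(int); 
    for lo,hi in((.030,.044),):
        m=(z>0)&(h>lo)&(h<hi)&(abs(x)<.06)&(abs(y)<.09)
        r=cv2.minAreaRect((np.c_[x,y][m]*1000).astype(np.float32)); print('rim',m.sum(),r,'h',np.percentile(h[m],[10,50,90]).round(4),'x',np.percentile(x[m],[1,99]).round(4),'y',np.percentile(y[m],[1,99]).round(4))
E
python3 -c "
from tr import *
trough('scene6.png')"
```

```text
rim 197 ((2.511251449584961, -1.2122611999511719), (112.55197143554688, 59.73579406738281), 89.5766372680664) h [0.031  0.0343 0.0373] x [-0.0262  0.0318] y [-0.0563  0.0549]
```

Call:
{"name": "arm_command", "arguments": {
  "targets": [
    [[0,0,0,0.1,0],[0,0,0,0.22,0],[0,0,0,0.22,0],[0,0,0,0.22,0],[0.7,0,0,0.22,0],[0.7,0,0,0.22,0],[0.7,0,0,0.22,0],[0.7,0,0,0.22,0],[0.7,0,0,0.22,0],[0.7,0,0,0.22,0]]
  ]
}}

```text
t: 11.48
tool_pos: [0.6261, 0.1554, 0.0513]
tcp_rot: [[-0.185, 0.983, -0.0], [0.983, 0.185, 0.0], [0.0, 0.0, -1.0]]
contact_force: [0.5, -0.0, 1.1]
grip_width: 0.534
grip_force: 0.0
```

Call:
{"name": "arm_command", "arguments": {
  "targets": [
    [[0.7,0,0,0,0],[0.7,0,0,-1,0],[0.7,0,0,-3,0],[0.7,0,0,-6,0],[0.7,0,0,-9,0],[0.7,0,0,-12,0],[0.7,0,0,-14.5,0],[0.7,0,0,-15,0],[0.7,0,0,-15,0],[0.7,0,0,-15,0]]
  ]
}}

```text
t: 12.32
tool_pos: [0.6258, 0.1554, 0.2005]
tcp_rot: [[-0.185, 0.983, -0.001], [0.983, 0.185, -0.0], [0.0, -0.001, -1.0]]
contact_force: [0.7, -0.4, -0.9]
grip_width: 0.698
grip_force: 0.0
```

Run:
```python
from tr import *
rel(w=(.39,.16),yang=100.7); 
grab('scene','scene7.png'); grab('side','side7.png'); trough('scene7.png')
```

```text
t 12.32 tcp [0.6258 0.1554 0.2005] yang 10.66 grip 0.698 0.0 shift cm [ 4.820e+00 -2.309e+01  2.000e-02] turn -1.572
rim 166 ((2.4171104431152344, -1.1113815307617188), (57.94441223144531, 113.2482681274414), 1.0376781225204468) h [0.0309 0.0332 0.0356] x [-0.0259  0.0307] y [-0.0567  0.0548]
```

The trough stands at (2, −1) mm in the stand frame, level and released. Next I retreat towards the robot, turn the tool's flat −x face to the stand, and shut the fingers.

Call:
{"name": "arm_command", "arguments": {
  "targets": [
    [[0,1,-2.5,0,0],[0,2,-5.5,0,0],[0,3,-9,0,-0.1],[0,4,-12.5,0,-0.21],[0,4.5,-16,0,-0.32],[0,4.8,-19,0,-0.43],[0,4.8,-21.5,0,-0.54],[0,4.8,-23,0,-0.65],[0,4.8,-23,0,-0.76],[0,4.8,-23,0,-0.87]]
  ]
}}

```text
t: 13.25
tool_pos: [0.3893, 0.1597, 0.1994]
tcp_rot: [[-0.873, 0.487, -0.003], [0.487, 0.873, -0.001], [0.002, -0.002, -1.0]]
contact_force: [0.0, -0.2, -0.2]
grip_width: 0.025
grip_force: 0.0
```

Run:
```python
from h import *
rel(st=(-.225,0),yang=100.7)
# refined cap position from side/scene depth: face height 262
np.set_printoptions(precision=4,suppress=True)
v,u=np.mgrid[:384,:512]
for n in('scene7.png','side7.png','scene0.png','side0.png'):
    a=load(n); z=a['range_z'].ravel(); r=np.linalg.inv(a['K'])@np.stack([u,v,1+0*u]).reshape(3,-1)
    X=a['R'].T@(r*z-a['t'][:,None]); d=X[:2].T-O; x=d@SC; y=d@SD; h=X[2]
    ax=-(x+.138)*np.sin(np.radians(35))+(h-.262)*np.cos(np.radians(35))
    m=(z>0)&(abs(x+.138)<.03)&(abs(y)<.03)&(h>.235)&(h<.29)&(ax>-.012)
    if m.sum()>5: print(n,'cap',m.sum(),'x',np.percentile(x[m],[2,50,98]),'y',np.percentile(y[m],[2,50,98]),'h',np.percentile(h[m],[2,50,98]),'ax',np.percentile(ax[m],[50,98]))
    m=(z>0)&(abs(x+.13)<.07)&(abs(y)<.05)&(h>.330)&(h<.40)
    if m.sum()>5: print(n,'lamp',m.sum(),'x',np.percentile(x[m],[2,50,98]),'y',np.percentile(y[m],[2,50,98]),'h',np.percentile(h[m],[2,50,98]))
```

```text
t 13.25 tcp [0.3893 0.1597 0.1994] yang 60.84 grip 0.025 0.0 shift cm [-10.31 -11.49   0.  ] turn -0.696
scene7.png cap 40 x [-0.1343 -0.1265 -0.1214] y [-0.0101  0.0001  0.0117] h [0.2513 0.2624 0.2676] ax [-0.0065 -0.001 ]
scene7.png lamp 287 x [-0.1239 -0.0881 -0.0656] y [-0.0208 -0.0007  0.0178] h [0.3352 0.3602 0.3652]
side7.png cap 90 x [-0.1499 -0.1387 -0.1259] y [-0.012   0.0044  0.0159] h [0.2513 0.2606 0.2714] ax [0.0001 0.0037]
scene0.png cap 40 x [-0.1339 -0.1274 -0.123 ] y [-0.0101  0.      0.0114] h [0.252  0.2622 0.2672] ax [-0.0065 -0.0009]
scene0.png lamp 288 x [-0.1245 -0.0875 -0.0668] y [-0.0208 -0.0008  0.0178] h [0.3369 0.3599 0.3657]
side0.png cap 98 x [-0.1503 -0.138  -0.1264] y [-0.0143  0.0022  0.0148] h [0.2507 0.2616 0.2697] ax [-0.0003  0.0035]
side0.png lamp 392 x [-0.1299 -0.1068 -0.0645] y [-0.0176  0.0069  0.0212] h [0.3402 0.3621 0.3677]
```

Call:
{"name": "arm_command", "arguments": {
  "targets": [
    [[0,0,0,0,-0.1],[0,-0.5,-0.6,0,-0.2],[0,-1.5,-1.7,0,-0.3],[0,-2.8,-3.2,0,-0.4],[0,-4.4,-5,0.5,-0.5],[0,-6,-6.8,2,-0.6],[0,-7.6,-8.5,4,-0.695],[0,-8.8,-9.9,5.5,-0.695],[0,-9.5,-10.6,6.1,-0.695],[0,-9.5,-10.6,6.1,-0.695]]
  ]
}}

```text
t: 14.08
tool_pos: [0.4199, 0.0198, 0.1369]
tcp_rot: [[-0.984, -0.176, -0.007], [-0.176, 0.984, 0.0], [0.007, 0.002, -1.0]]
contact_force: [-0.6, 0.5, 0.1]
grip_width: 0.005
grip_force: 0.0
```

Run:
```python
from h import *
rel(st=(-.205,.012),yang=100.7); s=read_state(); R=np.array(s['tcp_rot']);p=np.array(s['tool_pos']); print(s['contact_force'],s['qvel'])
v,u=np.mgrid[:384,:512]
f=grab('scene','scene8.png'); z=f['range_z'].ravel(); r=np.linalg.inv(f['K'])@np.stack([u,v,1+0*u]).reshape(3,-1)
T=R.T@(f['R'].T@(r*z-f['t'][:,None])-p[:,None]); T=T[:,z>0]
d=None
for a in np.arange(-.30,-.08,.01):
    m=(T[2]>=a)&(T[2]<a+.01)&(T[0]>-.052)&(T[0]<.1)&(abs(T[1])<.1)
    for lo,hi in((-.09,-.045),(-.045,-.02),(-.02,0),(0,.02),(.02,.045),(.045,.09)):
        k=m&(T[1]>lo)&(T[1]<hi); print('%5.0f(%d)'%(1e3*np.percentile(T[0,k],15) if k.sum()>2 else 999,k.sum()),end=' ')
    print('z %.2f'%a)
```

```text
t 14.08 tcp [0.4199 0.0198 0.1369] yang 100.14 grip 0.005 0.0 shift cm [-2.14  0.11 -0.01] turn -0.01
[-0.55754351  0.46157016  0.12202779] [ 2.46202337 -1.50374951 -2.8666888   1.65191972  1.6393271   1.79197417]
  999(0)   -27(18)   -35(27)   -35(28)   -26(19)   999(0) z -0.30
  999(0)   -28(18)   -37(24)   -36(29)   -27(21)   999(0) z -0.29
  999(0)   -27(17)   -36(25)   -38(33)   -33(29)   999(0) z -0.28
  999(0)   -28(18)   -37(28)   -37(23)   -39(15)   999(0) z -0.27
  999(0)   -27(13)   -38(28)   -36(26)   -30(15)   999(0) z -0.26
  999(0)   -31(14)   -37(22)   -37(30)   -27(21)   999(0) z -0.25
  999(0)   -29(23)   -38(26)   -38(29)   -25(26)   999(0) z -0.24
  999(0)   -30(18)   -39(24)   -38(24)   -29(20)   999(0) z -0.23
  999(0)   -27(15)   -39(22)   -37(22)   -28(22)   999(0) z -0.22
  999(0)   -24(9)   -34(20)   -34(20)   -25(5)   999(0) z -0.21
  999(0)   -29(30)   -37(28)   -37(33)   -25(39)   999(0) z -0.20
  999(0)   -25(21)   999(2)   -38(16)   -25(8)   999(0) z -0.19
  999(0)   999(0)   999(0)   -35(7)   999(0)   999(0) z -0.18
  999(0)   999(0)   999(0)   -23(12)   999(0)   999(0) z -0.17
  999(0)   999(0)   999(0)   -22(21)   999(0)   999(0) z -0.16
  -25(24)   999(0)   999(1)   -25(27)   -24(10)   -21(32) z -0.15
  -32(174)   999(0)   999(2)   -26(33)   -25(60)   -32(163) z -0.14
  -37(23)   999(2)   -33(20)   -35(32)   -22(25)   -37(21) z -0.13
  -34(30)   -32(11)   -35(33)   -36(27)   -31(21)   -35(30) z -0.12
  -36(21)   -35(5)   -36(20)   -37(19)   -33(12)   -37(18) z -0.11
  -34(3)   999(0)   999(1)   999(1)   999(1)   999(0) z -0.10
  999(0)   999(0)   -11(7)   -12(5)   999(0)   999(0) z -0.09
```

The closed carriage face sits at tool x −36 mm for z −0.10 to −0.13, and the coupling above protrudes only 2 mm more, so it clears the lamp. I approach to about 4 mm short of the cap rim.

Call:
{"name": "arm_command", "arguments": {
  "targets": [
    [[0,-0.3,0,0,0],[0,-0.8,0,0,0],[0,-1.3,0,0,0],[0,-1.8,0,0,0],[0,-2.3,0,0,0],[0,-2.7,0,0,0],[0,-3.0,0,0,0],[0,-3.2,0,0,0],[0,-3.2,0,0,0],[0,-3.2,0,0,0]]
  ]
}}

```text
t: 14.97
tool_pos: [0.4532, 0.0268, 0.1402]
tcp_rot: [[-0.984, -0.179, -0.0], [-0.179, 0.984, 0.0], [0.0, 0.0, -1.0]]
contact_force: [0.4, -0.2, 0.2]
grip_width: 0.007
grip_force: 0.0
```

```bash
cat > cf.py <<'E'
from h import *
def cf(pic=None):
    s=read_state(); R=np.array(s['tcp_rot']); p=np.array(s['tool_pos']); d=p[:2]-O
    print('t %.2f'%s['t'],'st',np.round([d@SC,d@SD,p[2]],4),'F tool',(R.T@np.array(s['contact_force'])).round(1))
    v,u=np.mgrid[:384,:512]
    a=grab('scene',pic); z=a['range_z'].ravel(); r=np.linalg.inv(a['K'])@np.stack([u,v,1+0*u]).reshape(3,-1)
    X=a['R'].T@(r*z-a['t'][:,None]); d=X[:2].T-O; x=d@SC; y=d@SD; h=X[2]; c,sn=np.cos(np.radians(35)),np.sin(np.radians(35))
    ax=-(x+.138)*sn+(h-.262)*c; n=(x+.138)*c+(h-.262)*sn
    m=(z>0)&(n>.002)&(n<.018)&(abs(y)<.014)&(ax>-.03)&(ax<.006)
    k=ax[m]; print('cap side pts',m.sum(),'ax top',(np.sort(k)[-6:]*1000).round(1), 'hist',np.histogram(k*1000,bins=np.arange(-30,7,3))[0])
E
python3 -c "
from cf import *
rel(st=(-.1867,.012),yang=100.7); cf('scene9.png')"
```

```text
t 14.97 tcp [0.4532 0.0268 0.1402] yang 100.32 grip 0.007 0.0 shift cm [-0.57  0.03 -0.  ] turn -0.007
t 14.97 st [-0.1924  0.0117  0.1402] F tool [-0.3 -0.3 -0.2]
cap side pts 53 ax top [-2.1 -1.7 -1.7 -1.3 -1.2 -0.8] hist [ 6  4  1  2  1  2  9 11  9  8  0  0]
```

Call:
{"name": "arm_command", "arguments": {
  "targets": [
    [[0,-0.1,0,0,0],[0,-0.2,0,0,0],[0,-0.3,0,0,0],[0,-0.4,0,0,0],[0,-0.46,0,0.08,0],[0,-0.52,0,0.17,0],[0,-0.58,0,0.25,0],[0,-0.63,0,0.33,0],[0,-0.63,0,0.33,0],[0,-0.63,0,0.33,0]]
  ]
}}

```text
t: 15.85
tool_pos: [0.4593, 0.0279, 0.1369]
tcp_rot: [[-0.984, -0.179, -0.0], [-0.179, 0.984, 0.0], [0.0, 0.0, -1.0]]
contact_force: [-0.2, -0.1, 0.9]
grip_width: 0.002
grip_force: 0.0
```

```bash
python3 -c "
from cf import *
cf('scene10.png')"
```

```text
t 15.85 st [-0.1861  0.0117  0.1369] F tool [ 0.2 -0.  -0.9]
cap side pts 54 ax top [-2.4 -2.1 -1.7 -1.3 -1.1 -0.9] hist [ 7  4  2  1  2  1  9 11 10  7  0  0]
```

Call:
{"name": "arm_command", "arguments": {
  "targets": [
    [[0,-0.06,0,0.08,0],[0,-0.12,0,0.16,0],[0,-0.18,0,0.25,0],[0,-0.24,0,0.33,0],[0,-0.29,0,0.41,0],[0,-0.34,0,0.49,0],[0,-0.34,0,0.49,0],[0,-0.34,0,0.49,0],[0,-0.34,0,0.49,0],[0,-0.34,0,0.49,0]]
  ]
}}

```text
t: 16.73
tool_pos: [0.4626, 0.0285, 0.132]
tcp_rot: [[-0.984, -0.179, -0.0], [-0.179, 0.984, 0.0], [0.0, 0.0, -1.0]]
contact_force: [-2.7, -0.7, 1.1]
grip_width: 0.007
grip_force: 1.3
```

```bash
python3 -c "
from cf import *
cf('scene11.png')"
```

```text
t 16.73 st [-0.1828  0.0117  0.132 ] F tool [ 2.8 -0.2 -1.1]
cap side pts 48 ax top [-6.5 -6.1 -5.8 -5.4 -5.3 -4.6] hist [ 6  3  2  2  1  9 10 11  4  0  0  0]
```

The face is on the rim and the cap is about 4 mm down at 2.5 N along the axis, as specified. I go on about 6.5 mm to the first stop and hold.

Call:
{"name": "arm_command", "arguments": {
  "targets": [
    [[0,-0.08,0,0.11,0],[0,-0.15,0,0.22,0],[0,-0.22,0,0.32,0],[0,-0.28,0,0.4,0],[0,-0.33,0,0.47,0],[0,-0.36,0,0.51,0],[0,-0.36,0,0.52,0],[0,-0.36,0,0.52,0],[0,-0.36,0,0.52,0],[0,-0.36,0,0.52,0]]
  ]
}}

```text
t: 17.62
tool_pos: [0.4662, 0.0291, 0.1269]
tcp_rot: [[-0.984, -0.179, 0.0], [-0.179, 0.984, 0.0], [-0.0, 0.0, -1.0]]
contact_force: [-3.3, 0.0, 2.0]
grip_width: 0.008
grip_force: 2.1
```

```bash
python3 -c "
from cf import *
cf('scene12.png')"
```

```text
t 17.62 st [-0.1791  0.0116  0.1269] F tool [ 3.2  0.6 -2. ]
cap side pts 46 ax top [-12.4 -12.2 -11.9 -11.6 -11.3 -11. ] hist [ 7  2  3  9 11 10  4  0  0  0  0  0]
```

Call:
{"name": "arm_command", "arguments": {
  "targets": [
    [[0,-0.02,0,0.03,0],[0,-0.04,0,0.05,0],[0,-0.05,0,0.07,0],[0,-0.05,0,0.07,0],[0,-0.05,0,0.07,0],[0,-0.05,0,0.07,0],[0,-0.05,0,0.07,0],[0,-0.05,0,0.07,0],[0,-0.05,0,0.07,0],[0,-0.05,0,0.07,0]]
  ]
}}

```text
t: 18.5
tool_pos: [0.4664, 0.0291, 0.1267]
tcp_rot: [[-0.984, -0.179, -0.0], [-0.179, 0.984, -0.0], [0.0, -0.0, -1.0]]
contact_force: [-7.1, -1.6, 5.7]
grip_width: 0.005
grip_force: 3.5
```

```bash
python3 -c "
from cf import *
cf('scene13.png')"
```

```text
t 18.50 st [-0.1789  0.0116  0.1267] F tool [ 7.3 -0.3 -5.7]
cap side pts 47 ax top [-12.5 -12.3 -11.9 -11.5 -11.3 -11. ] hist [ 8  2  1 11 10 11  4  0  0  0  0  0]
```

The axial force rose from 4 N to 9 N with no cap travel, so it sits firmly on the first stop (below the 14 N preload). I hold it.

Call:
{"name": "arm_command", "arguments": {
  "targets": [
    [[0,0,0,0,0],[0,0,0,0,0],[0,0,0,0,0],[0,0,0,0,0],[0,0,0,0,0],[0,0,0,0,0],[0,0,0,0,0],[0,0,0,0,0],[0,0,0,0,0],[0,0,0,0,0]]
  ]
}}

```text
t: 19.38
tool_pos: [0.4664, 0.0291, 0.1267]
tcp_rot: [[-0.984, -0.179, -0.0], [-0.179, 0.984, -0.0], [0.0, -0.0, -1.0]]
contact_force: [-7.9, -1.5, 5.9]
grip_width: 0.006
grip_force: 3.5
```

Call:
{"name": "arm_command", "arguments": {
  "targets": [
    [[0,0,0,0,0],[0,0,0,0,0],[0,0,0,0,0],[0,0,0,0,0],[0,0,0,0,0],[0,0,0,0,0],[0,0,0,0,0],[-0.0,0,0,0,0],[0,0,0,0,0],[0,0,0,0,0]]
  ]
}}

```text
t: 20.22
tool_pos: [0.4664, 0.0291, 0.1267]
tcp_rot: [[-0.984, -0.179, -0.0], [-0.179, 0.984, -0.0], [0.0, -0.0, -1.0]]
contact_force: [-7.8, -1.9, 4.9]
grip_width: 0.009
grip_force: 3.5
```

Call:
{"name": "arm_command", "arguments": {
  "targets": [
    [[0,-0.03,0,0.05,0],[0,-0.06,0,0.09,0],[0,-0.09,0,0.14,0],[0,-0.12,0,0.18,0],[0,-0.15,0,0.22,0],[0,-0.17,0,0.25,0],[0,-0.17,0,0.25,0],[0,-0.17,0,0.25,0],[0,-0.17,0,0.25,0],[0,-0.17,0,0.25,0]]
  ]
}}

```text
t: 21.05
tool_pos: [0.4675, 0.0292, 0.1252]
tcp_rot: [[-0.984, -0.179, -0.001], [-0.179, 0.984, -0.001], [0.001, -0.001, -1.0]]
contact_force: [-12.1, -1.1, 9.8]
grip_width: 0.004
grip_force: 6.0
```

```bash
python3 -c "
from cf import *
cf('scene14.png')"
```

```text
t 21.05 st [-0.1778  0.0115  0.1252] F tool [12.2  1.1 -9.8]
cap side pts 47 ax top [-14.  -13.6 -13.3 -12.9 -12.6 -12.4] hist [ 8  2  5 11 11 10  0  0  0  0  0  0]
```

Call:
{"name": "arm_command", "arguments": {
  "targets": [
    [[0,-0.04,0,0.06,0],[0,-0.08,0,0.11,0],[0,-0.12,0,0.17,0],[0,-0.16,0,0.22,0],[0,-0.19,0,0.28,0],[0,-0.23,0,0.33,0],[0,-0.23,0,0.33,0],[0,-0.23,0,0.33,0],[0,-0.23,0,0.33,0],[0,-0.23,0,0.33,0]]
  ]
}}

```text
t: 21.93
tool_pos: [0.4696, 0.0296, 0.1221]
tcp_rot: [[-0.984, -0.179, -0.001], [-0.179, 0.984, -0.001], [0.001, -0.001, -1.0]]
contact_force: [-13.8, -2.2, 11.9]
grip_width: 0.003
grip_force: 6.7
```

```bash
python3 -c "
from cf import *
cf('scene15.png')"
```

```text
t 21.93 st [-0.1757  0.0115  0.1221] F tool [ 14.    0.3 -11.9]
cap side pts 40 ax top [-17.8 -17.5 -17.2 -16.9 -16.7 -16.2] hist [ 2  9 11 11  7  0  0  0  0  0  0  0]
```

Call:
{"name": "arm_command", "arguments": {
  "targets": [
    [[0,-0.03,0,0.04,0],[0,-0.06,0,0.08,0],[0,-0.08,0,0.11,0],[0,-0.08,0,0.11,0],[0,-0.08,0,0.11,0],[0,-0.08,0,0.11,0],[0,-0.08,0,0.11,0],[0,-0.08,0,0.11,0],[0,-0.08,0,0.11,0],[0,-0.08,0,0.11,0]]
  ]
}}

```text
t: 22.82
tool_pos: [0.4701, 0.0296, 0.1214]
tcp_rot: [[-0.984, -0.179, -0.001], [-0.179, 0.984, -0.001], [0.002, -0.001, -1.0]]
contact_force: [-15.4, -1.5, 12.4]
grip_width: 0.004
grip_force: 7.7
```

```bash
python3 -c "
from cf import *
cf('scene16.png')"
```

```text
t 22.82 st [-0.1752  0.0114  0.1214] F tool [ 15.5   1.3 -12.3]
cap side pts 39 ax top [-18.9 -18.5 -18.2 -17.8 -17.5 -17.2] hist [ 4 11 10 11  3  0  0  0  0  0  0  0]
```

Call:
{"name": "arm_command", "arguments": {
  "targets": [
    [[0,-0.02,0,0.03,0],[0,-0.04,0,0.06,0],[0,-0.05,0,0.07,0],[0,-0.05,0,0.07,0],[0,-0.05,0,0.07,0],[0,-0.05,0,0.07,0],[0,-0.05,0,0.07,0],[0,-0.05,0,0.07,0],[0,-0.05,0,0.07,0],[0,-0.05,0,0.07,0]]
  ]
}}

```text
t: 23.7
tool_pos: [0.4702, 0.0296, 0.1213]
tcp_rot: [[-0.984, -0.179, -0.002], [-0.179, 0.984, -0.001], [0.002, -0.001, -1.0]]
contact_force: [-18.2, -2.8, 14.7]
grip_width: 0.002
grip_force: 9.3
```

Call:
{"name": "arm_command", "arguments": {
  "targets": [
    [[0,0.1,0,-0.14,0],[0,0.2,0,-0.28,0],[0,0.3,0,-0.42,0],[0,0.4,0,-0.57,0],[0,0.5,0,-0.71,0],[0,0.6,0,-0.85,0],[0,0.7,0,-1,0],[0,0.85,0,-1.2,0],[0,1,0,-1.4,0],[0,1.1,0,-1.5,0]]
  ]
}}

```text
t: 24.53
tool_pos: [0.4604, 0.0282, 0.1332]
tcp_rot: [[-0.984, -0.179, -0.002], [-0.179, 0.984, 0.0], [0.001, 0.0, -1.0]]
contact_force: [-1.1, -0.4, -3.3]
grip_width: 0.004
grip_force: 1.5
```

Call:
{"name": "arm_command", "arguments": {
  "targets": [
    [[0,0.5,0,0,0],[0,1.5,0,0,0],[0,3,0,0,0],[0,4.5,0,0,0],[0,6,0,0,0],[0,7.5,0,0,0],[0,8,0,0,0],[0,8,0,0,0],[0,8,0,0,0],[0,8,0,0,0]]
  ]
}}

```text
t: 25.37
tool_pos: [0.3832, 0.0139, 0.1341]
tcp_rot: [[-0.984, -0.179, 0.002], [-0.179, 0.984, 0.0], [-0.002, -0.0, -1.0]]
contact_force: [-0.1, -0.7, -0.1]
grip_width: 0.006
grip_force: 0.0
```

Run:
```python
from cf import *
from tr import trough
cf('scene17.png'); trough('scene17.png'); grab('side','side17.png')
A=[cv2.resize(load(n)['image'][185:260,255:315],(400,500),interpolation=cv2.INTER_CUBIC) for n in('scene13.png','scene17.png')]
cv2.imwrite('pics/m17.png',np.hstack(A))
```

```text
t 25.37 st [-0.2635  0.0121  0.1341] F tool [ 0.2 -0.7  0.1]
cap side pts 52 ax top [-2.5 -2.1 -1.7 -1.4 -1.  -0.8] hist [ 6  2  3  2  2  2  9  9 10  7  0  0]
rim 165 ((4.509433746337891, -0.7949142456054688), (112.06169128417969, 57.69704818725586), 89.97602081298828) h [0.031  0.0331 0.0354] x [-0.0241  0.0317] y [-0.0566  0.0551]
```

View pics/m17.png

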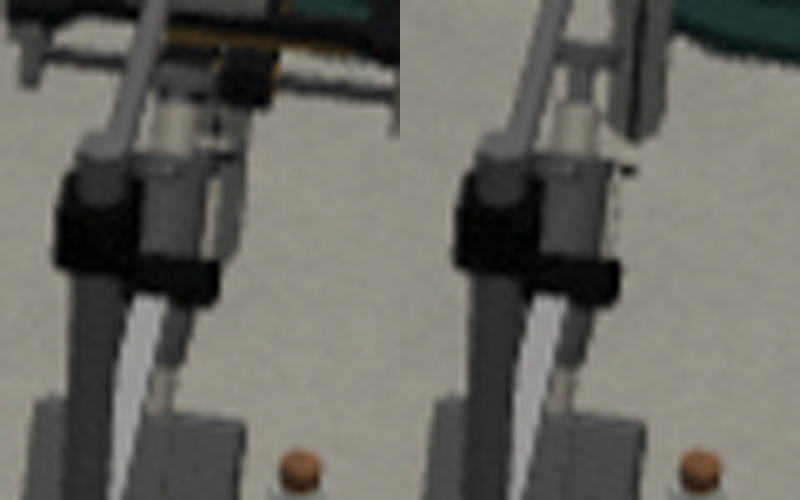

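The picture compares the first-stop moment with now. The pointer went from (225,158) to (227,168) in panel coordinates, about 4–5 mm down. The plunger cap at (585,50) is fully up again, and the trough is unmoved. The force rise from 19 N to 22 N without travel confirmed the second stop. The arm is clear, so I hand in.

```bash
python3 -c "
from plant import *
print(sign_off())"
```

```text
the job is handed in; nothing more can be done
None
```

The job is handed in, though `sign_off()` returned no verdict: the plain trough stands released under the nozzles (about 2–5 mm off centre), the plunger was held at its first stop for over 1.5 s and then pressed to the second stop, the pointer was carried down (about 4–5 mm in the image against the 4 mm needed), the plunger is up again and the arm is clear.

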